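# Make up the feeding and harvest kits for the culture hood

## Robot

A 6-joint arm with a two-finger parallel gripper is mounted at the origin on the work surface. World frame = base frame: x ahead of the robot, y to its left, z up, the work surface at z = 0. Lengths are in m, angles in rad, forces in N, time in s.
With the tool pointing down it reaches from about 0.25 to 0.725 m from the base axis. Payload 4 kg.
Tool frame: the origin (TCP) lies midway between the tips of the shut fingers; the grasp point (between the pads) lies 19 mm behind it; z points along the fingers, y is the line along which they close (so a half turn about z gives the same grasp; the last joint's range is limited). The gripper opens to 85 mm and grips with 20 to 120 N. Pads are 22 mm wide; open, the fingers measure 114 mm over their backs; the gripper's body (76 mm by 85 mm) begins 54 mm behind the grasp point. The pads swing forward as they close: fully open they stand 13 mm farther back than shut.
Start: joints at [-1.138, 0.241, 0.005, 1.335, 0, 1.571], TCP at [0.21, -0.454, 0.231] pointing down, gripper open.
Joint ranges: [-2.72, 2.72], [-1.05, 1.87], [-1.09, 1.28], [-1.99, 2.15], [-1.42, 1.44], [-3.14, 3.14]. Speed limits (rad/s): [2.79, 2.79, 3.14, 3.14, 3.14, 3.14].

## Interface

Orientations are given as a rotation vector (axis times angle).
In Python, from cell import ctrl, camera, camera_model gives the robot as it stands.
- The arm moves only by the tool jog_arm, never from a script. Its argument "rows" is a list that holds one entry, the list of rows, each a list of 5 numbers: the closure, from 0 (fully open) to 1 (shut), then the shift along the tool's x, y, z in mm, then the turn about the tool's z in degrees. In form: [[[gripper, dx, dy, dz, roll], ...]]. A call has 1 to 5 rows; each row shifts and turns the commanded pose from where the row before left it, along the tool's axes as they then stand; what a row does not reach is not made up. A row lasts 1/8 s, in which the tool goes at most 62.5 mm and 10.7 degrees, less where a joint would pass 70% of its speed; a pose out of reach is approached as far as the arm can. A call with a gripper value outside its range is refused whole. The fingers move at their own pace and stop on an object; "grip_force" is the grip in N (left out, the last holds). Time passes only in rows, so rows that do not move let the fingers close. It gives the time, the measured TCP pose, the force, the opening and the grip force at its end, in the units of the state.
- ctrl.get_obs(): the state, without advancing time (a new reading comes with each control period).
- camera(name): name is "scene" or "top" or "wrist"; returns (picture, depth): 420x560x3 uint8, blue, green, red; 420x560 float32, m along the optical axis (not along the pixel's ray), 0 where there is no reading.
- camera_model(name): a dict with "fx", "fy", "cx", "cy" (pixels), "distortion" ([k1, k2, p1, p2, k3] as OpenCV has them; the pictures are not rectified), "camera_from_world" (4x4, takes a point from world to camera coordinates). Camera axes: x right, y down, z forward; pixel columns grow to the right and rows downward; lengths in m; the calibration is good to about 2 mm. A picture is of the moment at which its call begins: read the wrist's pose just before it. camera_model takes no time and is no camera call; for the wrist camera it gives the pose at the moment of the call.
- ctrl.close_job(): hands the job in; it is judged then, once.
The state is a dict: "t": time; "joint_pos": joint angles; "qvel": joint speeds; "joint_torque": joint torques, N m; "eef_pos": TCP position; "eef_rot": TCP orientation; "ft_force": force on the tool from outside, world axes, zero at the start; "ft_torque": the same for the moment, N m; "gripper_width": finger opening in m; "grasp_force": force on a finger pad.
Only numpy, scipy, OpenCV 4.12 (cv2) and the standard library are available. Lean on these libraries where they do the work, as an engineer would, in place of code of your own. Each camera call takes 0.05 s, during which the arm holds its last target. There are 200 camera calls.

## Task

Make up the two kits for the culture hood: the blue tray gets the red-capped flask and the white medium bottle; the yellow tray gets the green-capped flask, the amber bottle and the orange-capped tube. Lay each flask flat in one of its tray's long bays and stand the bottles and the tube upright in the square bays, one to a bay, all set down gently, not dropped, and sitting fully on the tray floor. Leave the violet-capped flask lying where it is.

Things in the scene. Friction and masses are not known exactly. Their poses are not given: they have to be found in the camera images.
- red_flask_mid (a point): centre (half-way up and half-way along) of the culture flask with the red screw cap: a clear flat-sided plastic flask lying on its broad side, 98 mm long overall, 42 mm wide, 25 mm high, about 45 g. x runs along it towards the cap; from this point the box-shaped body reaches 49 mm back and 17 mm forward, then comes a short neck and the round cap (24 mm across, 27 to 49 mm forward); z is up. Gripped across its 42 mm width at this point
- green_flask_mid (a point): centre (half-way up and half-way along) of the culture flask with the green screw cap: a clear flat-sided plastic flask lying on its broad side, 98 mm long overall, 42 mm wide, 25 mm high, about 45 g. x runs along it towards the cap; from this point the box-shaped body reaches 49 mm back and 17 mm forward, then comes a short neck and the round cap (24 mm across, 27 to 49 mm forward); z is up. Gripped across its 42 mm width at this point
- violet_flask_mid (a point): centre (half-way up and half-way along) of the culture flask with the violet screw cap: a clear flat-sided plastic flask lying on its broad side, 98 mm long overall, 42 mm wide, 25 mm high, about 45 g. x runs along it towards the cap; from this point the box-shaped body reaches 49 mm back and 17 mm forward, then comes a short neck and the round cap (24 mm across, 27 to 49 mm forward); z is up. Gripped across its 42 mm width at this point. It belongs to neither kit
- white_bottle_mid (a point): centre (half-way up) of the white plastic medium bottle with a pink cap and a pink label band: round, 44 mm in diameter, 90 mm tall with its cap, straight sides up to 60 mm from the bottom, cap 32 mm across; about 110 g; stands upright, z up
- amber_bottle_mid (a point): centre (half-way up) of the brown (amber) enzyme bottle with a black cap and a pale label: round, 42 mm in diameter, 84 mm tall with its cap, straight sides up to 55 mm from the bottom, cap 30 mm across; about 130 g; stands upright, z up
- tube_mid (a point): centre (half-way up) of the clear flat-bottomed sample tube with the orange cap and a pale label: round, 30 mm in diameter up to 64 mm from the bottom, cap 32 mm across above that, 82 mm tall in all; about 35 g; stands upright, z up
- blue_tray: the blue divided plastic tray for the feeding kit, fixed to the bench: 192 x 132 mm, floor 3 mm thick, rim and dividers 12 mm high (above the bench) and 4 mm thick. Origin at the centre of its underside, x along its length. A cross divider at x = +30 mm and a lengthwise divider at y = 0 make four bays: two long flask bays, each 120 x 60 mm, centred at x = -32, y = +32 and -32 mm, and two square bays, each 60 x 60 mm, centred at x = +62, y = +32 and -32 mm
- yellow_tray: the yellow divided plastic tray for the harvest kit, fixed to the bench: 192 x 132 mm, floor 3 mm thick, rim and dividers 12 mm high (above the bench) and 4 mm thick. Origin at the centre of its underside, x along its length. A cross divider at x = +30 mm and a lengthwise divider at y = 0 make four bays: two long flask bays, each 120 x 60 mm, centred at x = -32, y = +32 and -32 mm, and two square bays, each 60 x 60 mm, centred at x = +62, y = +32 and -32 mm

How it is judged:
At the end, for the whole second after the job is handed in: Every kit item in a bay of the right kind on its own tray: centre within 17 mm (flasks) or 18 mm (others) of a bay centre along each tray axis, within 4 mm of resting height, tilt under 0.1 rad, at rest (0.02 m/s, 0.2 rad/s); violet-capped flask within 30 mm of its start (x of red_flask_mid in the frame of blue_tray between -0.049 and -0.015 m and (y of red_flask_mid in the frame of blue_tray between 0.015 and 0.049 m or y of red_flask_mid in the frame of blue_tray between -0.049 and -0.015 m) and z of red_flask_mid in the frame of blue_tray between 0.0115 and 0.0195 m and angle between each of red_flask_mid, white_bottle_mid, green_flask_mid, amber_bottle_mid, tube_mid's own z axis and vertical below 0.1 rad and linear speed of each of red_flask, white_bottle, green_flask, amber_bottle, tube below 0.02 m/s and angular speed of each of red_flask, white_bottle, green_flask, amber_bottle, tube below 0.2 rad/s and x of white_bottle_mid in the frame of blue_tray between 0.044 and 0.08 m and (y of white_bottle_mid in the frame of blue_tray between 0.014 and 0.05 m or y of white_bottle_mid in the frame of blue_tray between -0.05 and -0.014 m) and z of white_bottle_mid in the frame of blue_tray between 0.044 and 0.052 m and x of green_flask_mid in the frame of yellow_tray between -0.049 and -0.015 m and (y of green_flask_mid in the frame of yellow_tray between 0.015 and 0.049 m or y of green_flask_mid in the frame of yellow_tray between -0.049 and -0.015 m) and z of green_flask_mid in the frame of yellow_tray between 0.0115 and 0.0195 m and x of amber_bottle_mid in the frame of yellow_tray between 0.044 and 0.08 m and (y of amber_bottle_mid in the frame of yellow_tray between 0.014 and 0.05 m or y of amber_bottle_mid in the frame of yellow_tray between -0.05 and -0.014 m) and z of amber_bottle_mid in the frame of yellow_tray between 0.041 and 0.049 m and x of tube_mid in the frame of yellow_tray between 0.044 and 0.08 m and (y of tube_mid in the frame of yellow_tray between 0.014 and 0.05 m or y of tube_mid in the frame of yellow_tray between -0.05 and -0.014 m) and z of tube_mid in the frame of yellow_tray between 0.04 and 0.048 m and distance of violet_flask_mid from where it was at the start of the episode below 0.03 m); the robot touches nothing.
It fails at once if the violet-capped flask, which belongs to neither kit, is moved more than 30 mm (distance of violet_flask_mid from where it was at the start of the episode above 0.03 m).
It fails at once if a kit item is dropped (touched by nothing while more than 20 mm above where it would rest on a tray) ((contact force between red_flask and anything else below 0.005 N and height (world z) of red_flask_mid above 0.0355 m) or (contact force between green_flask and anything else below 0.005 N and height (world z) of green_flask_mid above 0.0355 m) or (contact force between white_bottle and anything else below 0.005 N and height (world z) of white_bottle_mid above 0.068 m) or (contact force between amber_bottle and anything else below 0.005 N and height (world z) of amber_bottle_mid above 0.065 m) or (contact force between tube and anything else below 0.005 N and height (world z) of tube_mid above 0.064 m)).
It also fails if it takes over 131 s, if anything falls off the work surface, if the arm or the gripper's body presses on something with over 40 N, if the wrist force passes 120 N, or if a joint passes its speed limit or range.

## Working session

There is one attempt and no reset: what is moved stays moved. The work goes in short steps, Python scripts to look and compute and a tool call to move; the robot and the scene stay as the last step left them, time stands still between calls to the robot, and variables do not carry over. Pictures are saved under pics/ and viewed, at most 14 in all, crops included, and the job is handed in when it is done.

Besides the shell and the picture viewer there is one more tool, called after ">>>" by a JSON object that holds its "api" and its "payload", one argument or row to a line. jog_arm: Moves the arm, as the interface text tells. Its arguments: {"type":"object","properties":{"rows":{"type":"array","items":{"type":"array","items":{"type":"array","items":{"type":"number"}}}},"grip_force":{"type":"number"}},"required":["rows"]}

```bash
mkdir -p pics
python3 - <<'E'
from cell import ctrl,camera,camera_model
import cv2,numpy as np
for n in("scene","top"):
    im,d=camera(n);cv2.imwrite(f"pics/{n}0.png",im);np.save(f"{n}_d.npy",d)
    m=camera_model(n);print(n,m)
print(ctrl.get_obs())
E
```

```text
scene {'fx': 380.2298238713133, 'fy': 380.2298238713133, 'cx': 271.37590753710344, 'cy': 207.84270526884998, 'distortion': array([-0.04574421,  0.        ,  0.        ,  0.        ,  0.        ]), 'camera_from_world': array([[ 0.29823441,  0.95441627, -0.01207555, -0.1825048 ],
       [ 0.56784546, -0.18757992, -0.80147695, -0.26642561],
       [-0.76720778,  0.23217096, -0.59790373,  1.18897235],
       [ 0.        ,  0.        ,  0.        ,  1.        ]])}
top {'fx': 390.06520708872614, 'fy': 390.06520708872614, 'cx': 283.86377903357084, 'cy': 209.76357992262825, 'distortion': array([-0.07077715,  0.        ,  0.        ,  0.        ,  0.        ]), 'camera_from_world': array([[ 0.02847656, -0.9995225 ,  0.01199385, -0.01957482],
       [-0.9852714 , -0.03009043, -0.16832954,  0.54079487],
       [ 0.16861006, -0.00702375, -0.98565781,  0.83698405],
       [ 0.        ,  0.        ,  0.        ,  1.        ]])}
{'t': 0.1, 'joint_pos': array([-1.13799599e+00,  2.41327379e-01,  3.84833236e-03,  1.33516604e+00,
       -1.82043232e-05,  1.57080483e+00]), 'qvel': array([ 4.23103314e-05, -1.05607365e-03,  5.14968570e-03,  7.55377823e-04,
        6.39298889e-04, -8.17420889e-04]), 'joint_torque': array([-2.64285500e-04, -3.73137403e+01,  2.53009719e+01,  1.08469545e-02,
       -4.40890085e-05, -2.56181423e-06]), 'eef_pos': array([ 0.20946863, -0.45339401,  0.23050303]), 'eef_rot': array([-3.06656348e+00, -6.74147661e-01,  6.51105273e-04]), 'ft_force': array([0.56557439, 0.55271376, 0.23486331]), 'ft_torque': array([-0.02341515,  0.00842403,  0.04177859]), 'grasp_force': 0.0, 'gripper_width': 0.08539494280316312}
```

View pics/top0.png

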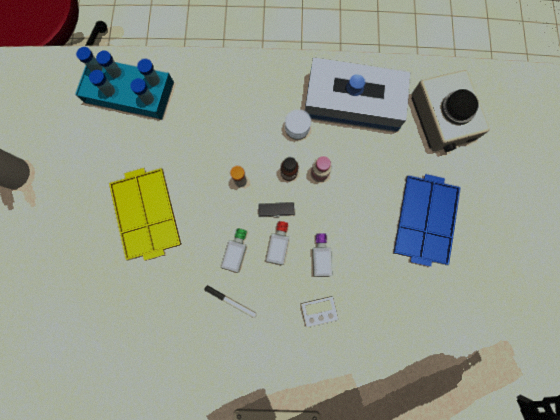

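View pics/scene0.png

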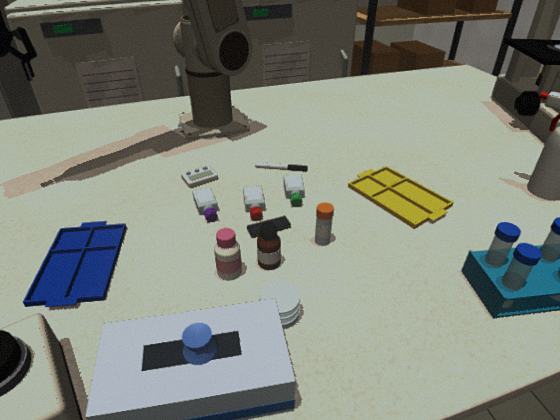

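The top view shows the yellow tray at about (145,215) and the blue tray at (427,220), both with their square bays towards the robot. The flasks are green (236,250), red (279,243) and violet (321,255). The orange-capped tube is at (238,176), the amber bottle at (289,168) and the white bottle at (322,168). A dark block lies at (277,210).

```bash
cat > h.py <<'E'
from cell import ctrl,camera,camera_model
import cv2,numpy as np
def ray(m,uv):
    uv=np.asarray(uv,float).reshape(-1,1,2)
    K=np.array([[m['fx'],0,m['cx']],[0,m['fy'],m['cy']],[0,0,1]])
    p=cv2.undistortPoints(uv,K,np.array(m['distortion']))[:,0]
    T=np.linalg.inv(m['camera_from_world'])
    return T[:3,3],np.c_[p,np.ones(len(p))]@T[:3,:3].T
def plane(m,uv,z):
    o,d=ray(m,uv); return o+d*((z-o[2])/d[:,2])[:,None]
def cloud(m,depth):
    v,u=np.mgrid[:420,:560]
    o,d=ray(m,np.c_[u.ravel(),v.ravel()])
    return (o+d*depth.reshape(-1,1)).reshape(420,560,3)
def rect(m,mask,z):
    p=plane(m,np.argwhere(mask)[:,::-1],z)[:,:2]
    return cv2.minAreaRect((p*1000).astype(np.float32))
def blobs(mask,minA):
    n,l,s,c=cv2.connectedComponentsWithStats(mask.astype(np.uint8))
    return [(l==i,s[i],c[i]) for i in range(1,n) if s[i][4]>=minA]
E
python3 - <<'E'
from h import *
np.set_printoptions(precision=4,suppress=True)
m=camera_model("top");im=cv2.imread("pics/top0.png");P=cloud(m,np.load("top_d.npy"))
hsv=cv2.cvtColor(im,cv2.COLOR_BGR2HSV);H,S,V=cv2.split(hsv)
for n,lo,hi in(("yellow",22,35),("blue",100,125)):
    k=(H>=lo)&(H<=hi)&(S>150)
    for b,s,c in blobs(k,1500): print(n,s,rect(m,b,.009))
print("bench z",np.median(P[300:330,380:450,2]),P[300:330,380:450,2].std())
Z=P[...,2]
roi=np.zeros_like(Z,bool);roi[140:290,195:350]=1
for b,s,c in blobs((Z>.007)&roi,25):
    q=P[b];print("blob",s,c,"top z",np.percentile(q[:,2],95),"top ctr",q[q[:,2]>np.percentile(q[:,2],95)-.008].mean(0),"rect",cv2.minAreaRect((q[:,:2]*1000).astype(np.float32)))
cols={"red":((H<8)|(H>172)),"green":(H>50)&(H<80),"violet":(H>130)&(H<160),"orange":(H>8)&(H<18)}
for n,k in cols.items():
    for b,s,c in blobs(k&(S>120)&roi,20): print(n,s,c,P[b].mean(0),plane(m,[c],.018))
cv2.imwrite("pics/crop.png",cv2.resize(im[140:290,190:350],None,fx=5,fy=4,interpolation=cv2.INTER_CUBIC))
E
```

```text
yellow [ 109  168   72   92 4621] ((530.1373901367188, 327.6897888183594), (217.32012939453125, 132.91061401367188), 18.126001358032227)
blue [ 394  175   66   91 4438] ((536.08984375, -346.72454833984375), (132.3558349609375, 216.06431579589844), 79.1443862915039)
bench z 0.00022320023281685586 0.07186670252467176
blob [280 157  18  23 343] [288.586  168.1691] top z 0.08583467073005345 top ctr [ 0.6366 -0.0117  0.0953] rect ((523.5681762695312, -14.332870483398438), (261.78106689453125, 39.744773864746094), 1.2907474040985107)
blob [311 156  20  26 400] [320.535  168.3275] top z 0.09203082267625297 top ctr [ 0.6353 -0.0838  0.1104] rect ((522.0686645507812, -54.40034866333008), (44.16336441040039, 280.06646728515625), 75.25897979736328)
blob [230 165  16  22 254] [237.7717 175.189 ] top z 0.08406633785816485 top ctr [0.6134 0.1023 0.0922] rect ((514.7527465820312, 49.89871597290039), (260.7647705078125, 31.152360916137695), 27.932064056396484)
blob [258 202  37  15 475] [275.7242 208.8568] top z 0.014709111408837582 top ctr [0.5486 0.0153 0.0119] rect ((547.800048828125, 15.11605834
[... 612 characters left out ...]
231933594, -55.202537536621094), (98.35899353027344, 118.97791290283203), 1.9415873289108276)
blob [205 286  10   4  28] [208.5    287.8571] top z 0.01582061510215944 top ctr [0.3611 0.1632 0.0127] rect ((361.8823547363281, 161.24732971191406), (6.811136722564697, 20.45229721069336), 1.3337513208389282)
red [277 222  11  10  90] [282.0667 226.1333] [ 0.5068 -0.0007  0.022 ] [[ 0.5073 -0.0007  0.018 ]]
green [235 229  11  10  79] [240.3418 233.4304] [0.4868 0.0947 0.023 ] [[0.4874 0.0952 0.018 ]]
violet [316 234  10   9  80] [320.7125 238.075 ] [ 0.4816 -0.0903  0.0234] [[ 0.4821 -0.0909  0.018 ]]
orange [231 166  14  15  71] [237.0141 173.1127] [0.6146 0.1026 0.0789] [[0.6308 0.1099 0.018 ]]
```

View pics/crop.png

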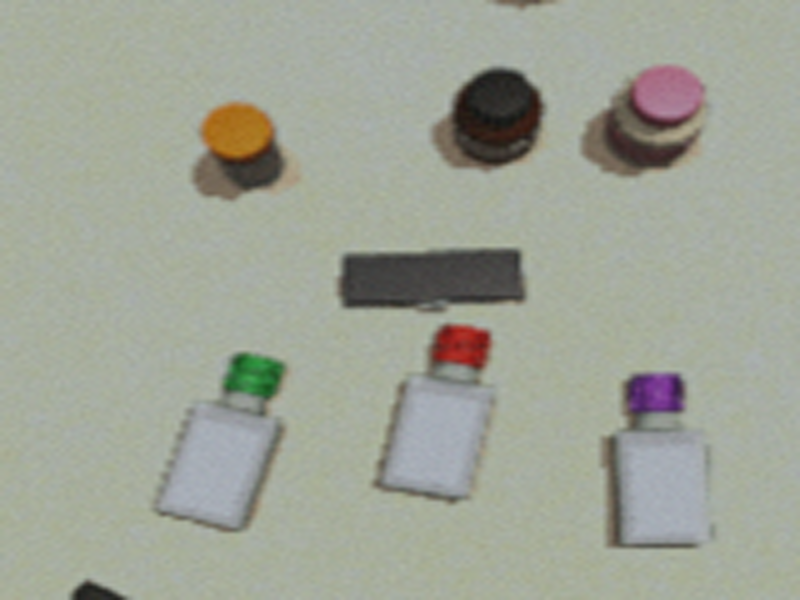

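The crop confirms the layout: all three caps point away from the robot, and the dark bar just beyond the red cap is low. Next I compute the target poses.

```bash
cat > est.py <<'E'
from h import *
np.set_printoptions(precision=1,suppress=True)
m=camera_model("top");im=cv2.imread("pics/top0.png");P=cloud(m,np.load("top_d.npy"));Z=P[...,2]
H,S,V=cv2.split(cv2.cvtColor(im,cv2.COLOR_BGR2HSV))
for n,lo,hi in(("yellow",22,35),("blue",100,125)):
    b=max(blobs((H>=lo)&(H<=hi)&(S>150),1500),key=lambda q:q[1][4]*(n!="blue" or q[2][0]>350))[0]
    b=cv2.morphologyEx(b.astype(np.uint8),cv2.MORPH_CLOSE,np.ones((7,7)))
    core=cv2.morphologyEx(b,cv2.MORPH_OPEN,np.ones((31,31)))
    r=plane(m,np.argwhere(b)[:,::-1],.008)[:,:2]*1000
    c,e=cv2.PCACompute(r.astype(np.float32),None)
    x=e[0]*(-np.sign(e[0][0]));y=np.array([-x[1],x[0]]);c=c[0]
    print(n,"ctr",c,"long axis yaw(away)",np.degrees(np.arctan2(-x[1],-x[0])))
    for B in((-32,32),(-32,-32),(62,32),(62,-32)):print("  bay",B,c+x*B[0]+y*B[1])
for n,k in {"red":((H<8)|(H>172)),"green":(H>50)&(H<80),"violet":(H>130)&(H<160)}.items():
    roi=np.zeros_like(Z,bool);roi[215:290,195:350]=1
    cap,_,cc=max(blobs(k&(S>120)&roi,20),key=lambda q:q[1][4])
    bl=[b for b,s,c in blobs((Z>.012)&roi,300) if np.hypot(*(c-cc))<35][0]
    d=plane(m,np.argwhere(bl)[:,::-1],.02)[:,:2]*1000
    c=plane(m,[cc],.018)[0,:2]*1000
    d=d[np.hypot(*(d-c).T)>22]; bc=d.mean(0)
    t=c-bc; print(n,"body-cap dist",np.hypot(*t),"yaw",np.degrees(np.arctan2(t[1],t[0])),"mid",c-t/np.hypot(*t)*38,bc+t/np.hypot(*t)*16)
for n,uv,z in(("white",(323.6,163.2),.09),("amber",(290.4,163.7),.084),("tube",(237.6,172.7),.082)):
    print(n,plane(m,[uv],z)[0]*1000)
E
cat > go.py <<'E'
# go.py X Y Z yaw : shifts (mm) and turn (deg) from the present measured pose
import sys
from h import *
from scipy.spatial.transform import Rotation as R
o=ctrl.get_obs();M=R.from_rotvec(o['eef_rot']).as_matrix();p=o['eef_pos']*1000
yaw=np.degrees(np.arctan2(M[1,0],M[0,0]));print("t",o['t'],"at",p.round(1),"yaw",round(yaw,1),"w",o['gripper_width'],"F",o['ft_force'].round(1),"q",np.degrees(o['joint_pos']).round())
for a in sys.argv[1:]:
    g=np.array([float(v) for v in a.split(',')])
    print(a,"shift",(M.T@(g[:3]-p)).round(1),"roll",round((yaw-g[3]+180)%360-180,1))
E
python3 est.py; python3 go.py
```

```text
yellow ctr [528.6 327.6] long axis yaw(away) 17.794592
  bay (-32, 32) [568.8 306.9]
  bay (-32, -32) [549.3 367.9]
  bay (62, 32) [479.3 278.2]
  bay (62, -32) [459.8 339.1]
blue ctr [ 534.1 -346.5] long axis yaw(away) -10.895822
  bay (-32, 32) [ 559.4 -384. ]
  bay (-32, -32) [ 571.5 -321.2]
  bay (62, 32) [ 467.1 -366.2]
  bay (62, -32) [ 479.2 -303.4]
red body-cap dist 53.85182111338853 yaw -11.377917673935235 mid [470.    6.8] [470.2   6.7]
green body-cap dist 53.310734247856054 yaw -15.116192561807694 mid [450.7 105.1] [451.3 104.9]
violet body-cap dist 53.6019163971509 yaw 3.1334122158480193 mid [444.2 -93. ] [444.6 -92.9]
white [640.2 -87.7  90. ]
amber [638.4 -14.9  84. ]
tube [614.8 101.   82. ]
t 0.1 at [ 209.5 -453.4  230.5] yaw 24.8 w 0.08539494280316312 F [0.6 0.6 0.2] q [-65.  14.   0.  76.  -0.  90.]
```

```bash
python3 go.py 470,7,130,-11.4
```

```text
t 0.1 at [ 209.5 -453.4  230.5] yaw 24.8 w 0.08539494280316312 F [0.6 0.6 0.2] q [-65.  14.   0.  76.  -0.  90.]
470,7,130,-11.4 shift [ 429.6 -308.5  101.1] roll 36.2
```

>>> {"api": "jog_arm", "payload": {
  "rows": [
    [[0,39,-28,0,0],[0,39,-28,0,0],[0,39,-28,0,0],[0,39,-28,0,0],[0,39,-28,0,0]]
  ]
}}

```text
t: 0.72
eef_pos: [0.3283, -0.2435, 0.231]
eef_rot: [-3.068, -0.674, 0.0]
ft_force: [0.9, -0.6, 0.2]
gripper_width: 0.0854
grasp_force: 0.0
```

>>> {"api": "jog_arm", "payload": {
  "rows": [
    [[0,39,-28,0,0],[0,39,-28,0,0],[0,39,-28,0,0],[0,39,-28,0,0],[0,39,-28,0,0]]
  ]
}}

```text
t: 1.35
eef_pos: [0.4466, -0.0346, 0.231]
eef_rot: [3.068, 0.675, -0.001]
ft_force: [0.4, -0.7, 0.1]
gripper_width: 0.0852
grasp_force: 0.0
```

>>> {"api": "jog_arm", "payload": {
  "rows": [
    [[0,39,-28,0,0],[0,0,0,25,9],[0,0,0,25,9],[0,0,0,25,9],[0,0,0,25,9]]
  ]
}}

```text
t: 1.98
eef_pos: [0.4648, -0.0454, 0.1302]
eef_rot: [-3.092, 0.192, -0.0]
ft_force: [0.5, -0.4, -0.5]
gripper_width: 0.0858
grasp_force: 0.0
```

```bash
python3 - <<'E'
from h import *
im,d=camera("wrist");cv2.imwrite("pics/w1.png",im)
E
python3 go.py 470,7,8,-11.4
```

```text
t 2.025 at [461.3 -50.6 126.9] yaw -7.7 w 0.08533346344920814 F [-2.3 -2.8 -1.5] q [ -8.  15. -15.  61.   2. 180.]
470,7,8,-11.4 shift [  2.  -53.5 121.1] roll 3.7
```

View pics/w1.png

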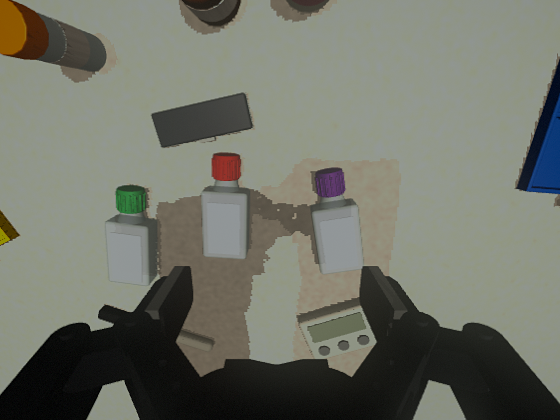

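The wrist view shows red (226,207), green (130,245) and violet (337,220), with the fingers at the bottom. Joint 6 has reached its limit, so I'll use the half-turn equivalent grasp.

>>> {"api": "jog_arm", "payload": {
  "rows": [
    [[0,0,-10,0,-10.5],[0,0,0,0,-10.5],[0,0,0,0,-10.5],[0,0,0,0,-10.5],[0,0,0,0,-10.5]]
  ]
}}

```text
t: 2.65
eef_pos: [0.4655, -0.0364, 0.1314]
eef_rot: [-2.86, -1.203, -0.028]
ft_force: [0.6, 1.2, 0.0]
gripper_width: 0.0854
grasp_force: 0.0
```

>>> {"api": "jog_arm", "payload": {
  "rows": [
    [[0,0,0,0,-10.5],[0,0,0,0,-10.5],[0,0,0,0,-10.5],[0,0,0,0,-10.5],[0,0,0,0,-10.5]]
  ]
}}

```text
t: 3.28
eef_pos: [0.4655, -0.0365, 0.1314]
eef_rot: [-2.041, -2.353, -0.051]
ft_force: [0.2, 0.3, -0.3]
gripper_width: 0.0855
grasp_force: 0.0
```

>>> {"api": "jog_arm", "payload": {
  "rows": [
    [[0,0,0,0,-10.5],[0,0,0,0,-10.5],[0,0,0,0,-10.5],[0,0,0,0,-10.5],[0,0,0,0,-10.5]]
  ]
}}

```text
t: 3.9
eef_pos: [0.4655, -0.0365, 0.1314]
eef_rot: [-0.794, -3.03, -0.065]
ft_force: [-0.3, -0.7, 0.5]
gripper_width: 0.0853
grasp_force: 0.0
```

```bash
python3 go.py 470,7,8,168.6
```

```text
t 3.9 at [465.5 -36.5 131.4] yaw 150.6 w 0.08529832592952977 F [-0.3 -0.7  0.5] q [ -6.  14. -15.  61.   2.  23.]
470,7,8,168.6 shift [ 15.   35.4 125.2] roll -18.0
```

>>> {"api": "jog_arm", "payload": {
  "rows": [
    [[0,15,35,0,0],[0,0,0,30,-9],[0,0,0,30,-9],[0,0,0,0,0]]
  ]
}}

```text
t: 4.4
eef_pos: [0.4678, 0.0041, 0.0713]
eef_rot: [-0.322, -3.116, -0.065]
ft_force: [-0.8, -0.1, -0.2]
gripper_width: 0.0852
grasp_force: 0.0
```

```bash
python3 - <<'E'
from h import *
from scipy.spatial.transform import Rotation as R
print(R.from_rotvec(ctrl.get_obs()['eef_rot']).as_matrix().round(3))
m=camera_model("wrist");im,d=camera("wrist");cv2.imwrite("pics/w2.png",im)
E
python3 go.py 470,7,8,168.6
```

```text
[[-0.979  0.205 -0.003]
 [ 0.204  0.978  0.042]
 [ 0.012  0.041 -0.999]]
t 4.45 at [469.2   3.9  72.7] yaw 168.1 w 0.0856355868767759 F [ 0.9 -0.  -0. ] q [ -1.  18. -19.  53.   2.  11.]
470,7,8,168.6 shift [-0.8  0.5 64.8] roll -0.5
```

View pics/w2.png

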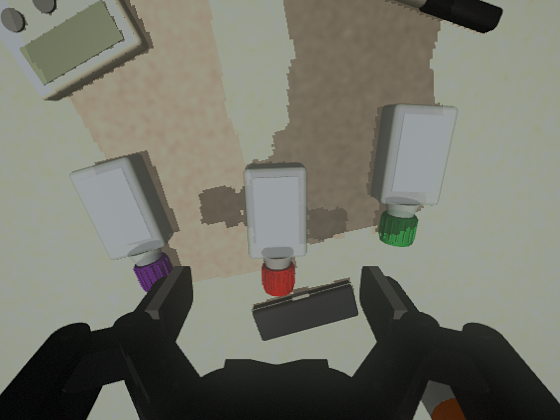

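>>> {"api": "jog_arm", "payload": {
  "rows": [
    [[0,0,0,32,0],[0,0,0,28,0],[0,0,0,4,0],[1,0,0,0,0],[1,0,0,0,0]]
  ],
  "grip_force": 40
}}

```text
t: 5.08
eef_pos: [0.472, 0.0064, 0.011]
eef_rot: [0.322, 3.123, 0.067]
ft_force: [0.1, 0.7, -0.2]
gripper_width: 0.0513
grasp_force: 0.0
```

>>> {"api": "jog_arm", "payload": {
  "rows": [
    [[1,0,0,0,0],[1,0,0,0,0],[1,0,0,0,0],[1,0,0,0,0]]
  ]
}}

```text
t: 5.58
eef_pos: [0.472, 0.0064, 0.0112]
eef_rot: [0.321, 3.123, 0.067]
ft_force: [-0.2, 0.6, 5.7]
gripper_width: 0.041
grasp_force: 40.1
```

```bash
python3 go.py 470,7,80,169
```

```text
t 5.575 at [472.    6.4  11.2] yaw 168.3 w 0.04097639994202602 F [-0.2  0.6  5.7] q [ -1.  23. -23.  43.   2.  11.]
470,7,80,169 shift [  2.3   3.1 -68.7] roll -0.7
```

>>> {"api": "jog_arm", "payload": {
  "rows": [
    [[1,0,0,-10,0],[1,0,0,-35,0],[1,0,0,-40,0],[1,0,0,0,0]]
  ]
}}

```text
t: 6.08
eef_pos: [0.4734, 0.0027, 0.0984]
eef_rot: [0.32, 3.118, 0.067]
ft_force: [-0.5, -1.0, -1.1]
gripper_width: 0.0411
grasp_force: 40.5
```

```bash
python3 go.py 571.5,-321,95,169.1
```

```text
t 6.075 at [473.4   2.7  98.4] yaw 168.3 w 0.04107380374778819 F [-0.5 -1.  -1.1] q [ -1.  16. -17.  56.   2.  11.]
571.5,-321,95,169.1 shift [-161.9 -296.9   -9.1] roll -0.8
```

>>> {"api": "jog_arm", "payload": {
  "rows": [
    [[1,-20,-37,-1.2,0],[1,-20,-37,-1.2,0],[1,-20,-37,-1.2,0],[1,-20,-37,-1.2,0],[1,-20,-37,-1.2,0]]
  ]
}}

```text
t: 6.7
eef_pos: [0.5303, -0.1997, 0.0914]
eef_rot: [-0.321, -3.122, -0.067]
ft_force: [0.1, 0.4, -1.0]
gripper_width: 0.0411
grasp_force: 40.5
```

>>> {"api": "jog_arm", "payload": {
  "rows": [
    [[1,-20,-37,-1.2,0],[1,-20,-37,-1.2,0],[1,-20,-37,-1.2,0],[1,0,0,0,0],[1,0,0,0,0]]
  ]
}}

```text
t: 7.32
eef_pos: [0.5659, -0.3188, 0.0896]
eef_rot: [-0.321, -3.121, -0.069]
ft_force: [-0.6, 0.7, -1.9]
gripper_width: 0.0405
grasp_force: 40.5
```

```bash
python3 - <<'E'
from h import *
im,d=camera("wrist");cv2.imwrite("pics/w3.png",im)
E
python3 go.py 571.5,-321,15,169.1
```

```text
t 7.375 at [ 566.1 -318.3   90. ] yaw 168.3 w 0.04067451217517374 F [ 0.6 -0.6 -0.6] q [-30.  36.  14.  69.   2. -19.]
571.5,-321,15,169.1 shift [-6.4 -4.7 74.8] roll -0.8
```

View pics/w3.png

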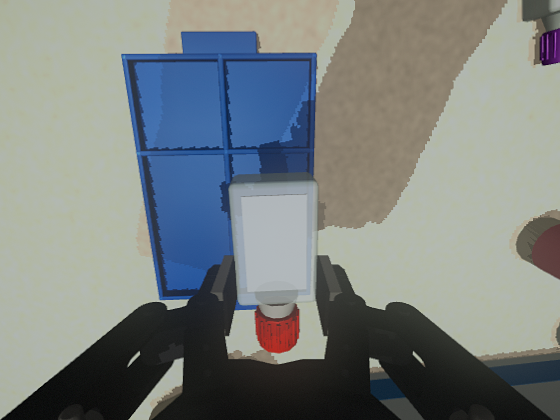

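The tray shows its square bays at the top of the picture, and the flask hangs over the inner long bay (centre about (272,235)). I'll lower it there.

>>> {"api": "jog_arm", "payload": {
  "rows": [
    [[1,-6,-5,0,0],[1,0,0,30,-0.8],[1,0,0,25,0],[1,0,0,12,0],[1,0,0,4,0]]
  ]
}}

```text
t: 8.0
eef_pos: [0.5718, -0.3221, 0.019]
eef_rot: [-0.298, -3.125, -0.067]
ft_force: [0.5, -0.5, -0.3]
gripper_width: 0.0407
grasp_force: 40.5
```

>>> {"api": "jog_arm", "payload": {
  "rows": [
    [[1,0,0,2,0],[1,0,0,0,0]]
  ]
}}

```text
t: 8.25
eef_pos: [0.5725, -0.3229, 0.0184]
eef_rot: [0.299, 3.126, 0.065]
ft_force: [-0.5, 0.7, -0.1]
gripper_width: 0.0411
grasp_force: 40.5
```

```bash
python3 go.py 571.5,-321,14,169.1
```

```text
t 8.25 at [ 572.5 -322.9   18.4] yaw 169.1 w 0.041090629015526244 F [-0.5  0.7 -0.1] q [-30.  41.  10.  61.   2. -20.]
571.5,-321,14,169.1 shift [1.3 1.5 4.5] roll -0.0
```

>>> {"api": "jog_arm", "payload": {
  "rows": [
    [[1,0,0,2,0],[1,0,0,0,0],[1,0,0,1.5,0],[1,0,0,0,0]]
  ]
}}

```text
t: 8.75
eef_pos: [0.572, -0.3225, 0.0143]
eef_rot: [-0.299, -3.126, -0.066]
ft_force: [-0.1, 0.1, 0.9]
gripper_width: 0.041
grasp_force: 40.7
```

>>> {"api": "jog_arm", "payload": {
  "rows": [
    [[1,0,0,0.7,0],[1,0,0,0,0],[0.3,0,0,0,0],[0.2,0,0,0,0],[0,0,0,-10,0]]
  ]
}}

```text
t: 9.38
eef_pos: [0.571, -0.3222, 0.0222]
eef_rot: [-0.299, -3.123, -0.068]
ft_force: [0.0, 0.3, -0.2]
gripper_width: 0.0837
grasp_force: 0.0
```

>>> {"api": "jog_arm", "payload": {
  "rows": [
    [[0,0,0,-40,0],[0,0,0,-50,0],[0,0,0,-50,0],[0,0,0,0,0]]
  ]
}}

```text
t: 9.88
eef_pos: [0.5744, -0.3307, 0.17]
eef_rot: [0.298, 3.117, 0.058]
ft_force: [0.2, 0.2, -0.5]
gripper_width: 0.0853
grasp_force: 0.0
```

```bash
python3 go.py 640,-88,165,90 640,-88,165,-90
```

```text
t 9.875 at [ 574.4 -330.7  170. ] yaw 169.1 w 0.08528183001832468 F [ 0.2  0.2 -0.5] q [-31.  35.  23.  79.   2. -20.]
640,-88,165,90 shift [-18.3 250.3  14.6] roll 79.1
640,-88,165,-90 shift [-18.3 250.3  14.6] roll -100.9
```

>>> {"api": "jog_arm", "payload": {
  "rows": [
    [[0,-3,50,2,10],[0,0,0,0,10],[0,0,0,0,10],[0,0,0,0,10],[0,0,0,0,10]]
  ]
}}

```text
t: 10.5
eef_pos: [0.5834, -0.2798, 0.1623]
eef_rot: [-1.589, -2.685, -0.059]
ft_force: [-1.0, -1.2, -0.2]
gripper_width: 0.0855
grasp_force: 0.0
```

>>> {"api": "jog_arm", "payload": {
  "rows": [
    [[0,0,0,0,10],[0,0,0,0,10],[0,0,0,0,10],[0,0,0,0,10],[0,0,0,0,0]]
  ]
}}

```text
t: 11.12
eef_pos: [0.5835, -0.2799, 0.1624]
eef_rot: [-2.396, -1.982, -0.044]
ft_force: [0.1, -0.5, 1.0]
gripper_width: 0.0855
grasp_force: 0.0
```

```bash
python3 - <<'E'
from h import *
m=camera_model("top");P=cloud(m,np.load("top_d.npy"));Z=P[...,2]
k=(P[...,0]>.66)&(P[...,0]<.9)&(P[...,1]>-.3)&(P[...,1]<.15)&(Z>.02)
for b,s,c in blobs(k,40): print(s,c,np.percentile(P[b],[2,50,98],axis=0).round(3).tolist())
im,_=camera("top");cv2.imwrite("pics/top1.png",im[130:300,90:480])
E
python3 go.py 640,-88,160,79.1
```

```text
[ 284   59  126   78 6388] [352.23841578  95.96039449] [[0.738, -0.28, 0.028], [0.81, -0.156, 0.075], [0.892, -0.015, 0.103]]
t 11.175 at [ 583.5 -279.9  162.6] yaw 79.2 w 0.08588149007440903 F [ 0.  -0.2 -0.9] q [-27.  33.  20.  77.   2.  74.]
640,-88,160,79.1 shift [198.8  19.7  10.9] roll 0.1
```

View pics/top1.png

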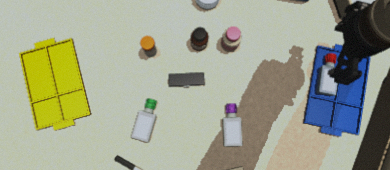

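The red flask lies in the blue tray's inner bay, and the other items haven't moved. The white bottle is next.

>>> {"api": "jog_arm", "payload": {
  "rows": [
    [[0,50,5,2,0],[0,50,5,2,0],[0,50,5,2,0],[0,49,5,2,0],[0,0,0,0,0]]
  ]
}}

```text
t: 11.8
eef_pos: [0.6419, -0.0844, 0.1631]
eef_rot: [-2.39, -1.989, -0.046]
ft_force: [0.2, -0.6, -0.4]
gripper_width: 0.0857
grasp_force: 0.0
```

```bash
python3 - <<'E'
from h import *
im,d=camera("wrist");cv2.imwrite("pics/w4.png",im)
E
python3 go.py 640,-88,27,79.1
```

```text
t 11.85 at [641.4 -86.5 163.1] yaw 79.4 w 0.08508862178340637 F [-0.6  0.  -0.8] q [-9. 33. 19. 76.  2. 92.]
640,-88,27,79.1 shift [ -7.4  -0.3 135.9] roll 0.3
```

View pics/w4.png

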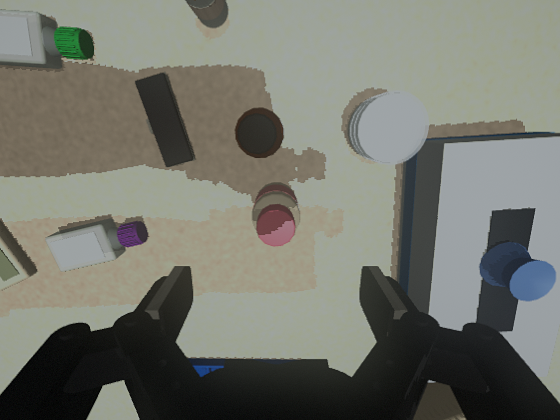

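The wrist view shows the white bottle's cap at (276,225) and the amber cap at (259,132). I'll check both against the earlier estimate.

Run:
```python
from h import *
m=camera_model("wrist");print(plane(m,[(276,226)],.09),plane(m,[(259,132)],.084))
```

```text
[[ 0.6412188  -0.08533755  0.09      ]] [[ 0.64191213 -0.01252247  0.084     ]]
```

>>> {"api": "jog_arm", "payload": {
  "rows": [
    [[0,-6,0,0,0],[0,0,0,40,0],[0,0,0,40,0],[0,0,0,35,0],[0,0,0,19,0]]
  ]
}}

```text
t: 12.48
eef_pos: [0.6384, -0.0909, 0.0268]
eef_rot: [-2.399, -1.976, -0.041]
ft_force: [0.8, -1.3, 0.4]
gripper_width: 0.0852
grasp_force: 0.0
```

>>> {"api": "jog_arm", "payload": {
  "rows": [
    [[1,0,0,0,0],[1,0,0,0,0],[1,0,0,0,0],[1,0,0,0,0],[1,0,0,0,0]]
  ]
}}

```text
t: 13.1
eef_pos: [0.6416, -0.0893, 0.0311]
eef_rot: [-2.401, -1.982, -0.047]
ft_force: [-1.0, -2.7, 6.0]
gripper_width: 0.0427
grasp_force: 41.4
```

>>> {"api": "jog_arm", "payload": {
  "rows": [
    [[1,0,0,0,0],[1,0,0,-8,0],[1,0,0,-25,0],[1,0,0,-35,0],[1,0,0,0,0]]
  ]
}}

```text
t: 13.72
eef_pos: [0.6427, -0.0916, 0.1007]
eef_rot: [-2.402, -1.984, -0.052]
ft_force: [-0.5, -0.3, -1.1]
gripper_width: 0.0429
grasp_force: 41.0
```

```bash
python3 go.py 479,-303.4,95,79.1
```

```text
t 13.725 at [642.7 -91.6 100.7] yaw 79.1 w 0.042906804105094384 F [-0.5 -0.3 -1.1] q [-9. 35. 13. 68.  2. 92.]
479,-303.4,95,79.1 shift [-239.  -120.7   -4.7] roll 0.0
```

>>> {"api": "jog_arm", "payload": {
  "rows": [
    [[1,-40,-20,-1,0],[1,-40,-20,-1,0],[1,-40,-20,-1,0],[1,-40,-20,-1,0],[1,-40,-20,-1,0]]
  ]
}}

```text
t: 14.35
eef_pos: [0.5024, -0.2692, 0.0928]
eef_rot: [-2.396, -1.979, -0.044]
ft_force: [0.5, -0.3, -1.6]
gripper_width: 0.0429
grasp_force: 41.1
```

>>> {"api": "jog_arm", "payload": {
  "rows": [
    [[1,-39,-20,-1,0],[1,0,0,0,0],[1,0,0,0,0]]
  ]
}}

```text
t: 14.72
eef_pos: [0.4768, -0.3029, 0.0929]
eef_rot: [-2.398, -1.978, -0.045]
ft_force: [0.6, 1.3, -1.1]
gripper_width: 0.0426
grasp_force: 41.1
```

```bash
python3 go.py 479,-304.5,35,79.1
```

```text
t 14.725 at [ 476.8 -302.9   92.9] yaw 79.0 w 0.04262052148165474 F [ 0.6  1.3 -1.1] q [-34.  27.  -1.  63.   2.  67.]
479,-304.5,35,79.1 shift [-3.7  2.9 57.7] roll -0.1
```

>>> {"api": "jog_arm", "payload": {
  "rows": [
    [[1,-4,3,0,0],[1,0,0,30,0],[1,0,0,20,0],[1,0,0,5,0],[1,0,0,0,0]]
  ]
}}

```text
t: 15.35
eef_pos: [0.4801, -0.3052, 0.0387]
eef_rot: [-2.398, -1.981, -0.045]
ft_force: [-0.3, -0.8, -1.5]
gripper_width: 0.0426
grasp_force: 41.1
```

>>> {"api": "jog_arm", "payload": {
  "rows": [
    [[1,0,0,1.5,0],[1,0,0,0,0],[1,0,0,1,0],[1,0,0,0,0]]
  ]
}}

```text
t: 15.85
eef_pos: [0.4796, -0.3056, 0.0364]
eef_rot: [-2.399, -1.98, -0.045]
ft_force: [-0.2, 0.1, -1.5]
gripper_width: 0.0428
grasp_force: 41.1
```

>>> {"api": "jog_arm", "payload": {
  "rows": [
    [[1,0,0,1.2,0],[1,0,0,0,0],[1,0,0,1,0],[1,0,0,0,0]]
  ]
}}

```text
t: 16.35
eef_pos: [0.4796, -0.3055, 0.0341]
eef_rot: [-2.399, -1.98, -0.045]
ft_force: [-0.2, 0.3, 0.4]
gripper_width: 0.0427
grasp_force: 41.1
```

>>> {"api": "jog_arm", "payload": {
  "rows": [
    [[0.3,0,0,0,0],[0,0,0,0,0],[0,0,0,0,0],[0,0,0,-40,0],[0,0,0,-50,0]]
  ]
}}

```text
t: 16.98
eef_pos: [0.4783, -0.3086, 0.1236]
eef_rot: [-2.396, -1.978, -0.044]
ft_force: [-0.0, 0.2, -1.0]
gripper_width: 0.0854
grasp_force: 0.0
```

>>> {"api": "jog_arm", "payload": {
  "rows": [
    [[0,0,0,-40,-9.5],[0,0,0,0,-9.5],[0,0,0,0,-9.7],[0,0,0,0,0]]
  ]
}}

```text
t: 17.48
eef_pos: [0.4792, -0.3109, 0.1641]
eef_rot: [-1.841, -2.518, -0.056]
ft_force: [0.0, -0.4, -0.7]
gripper_width: 0.0856
grasp_force: 0.0
```

```bash
python3 - <<'E'
from h import *
im,d=camera("top");cv2.imwrite("pics/top2.png",im[150:290,340:500])
E
python3 go.py 641,-13.5,160,107.8
```

```text
t 17.525 at [ 479.1 -310.9  163.9] yaw 107.6 w 0.08562956447107838 F [ 0.7 -0.1 -0.1] q [-34.  25.   6.  72.   2.  38.]
641,-13.5,160,107.8 shift [234.  244.1  16.9] roll -0.2
```

>>> {"api": "jog_arm", "payload": {
  "rows": [
    [[0,33,35,2.4,0],[0,33,35,2.4,0],[0,33,35,2.4,0],[0,33,35,2.4,0],[0,34,35,2.4,0]]
  ]
}}

```text
t: 18.15
eef_pos: [0.5957, -0.0977, 0.161]
eef_rot: [-1.842, -2.516, -0.055]
ft_force: [1.1, -0.3, 0.4]
gripper_width: 0.0855
grasp_force: 0.0
```

>>> {"api": "jog_arm", "payload": {
  "rows": [
    [[0,34,35,2.4,0],[0,34,34,2.4,0],[0,0,0,0,0],[0,0,0,0,0]]
  ]
}}

```text
t: 18.65
eef_pos: [0.6397, -0.0132, 0.1596]
eef_rot: [-1.839, -2.518, -0.054]
ft_force: [-0.2, -0.6, -0.6]
gripper_width: 0.0854
grasp_force: 0.0
```

```bash
python3 - <<'E'
from h import *
im,d=camera("wrist");cv2.imwrite("pics/w5.png",im)
E
python3 go.py 641,-13.5,25,107.8
```

```text
t 18.7 at [639.6 -13.9 159.9] yaw 107.7 w 0.08495718633209584 F [ 0.4 -1.   0.4] q [-2. 32. 17. 75.  2. 70.]
641,-13.5,25,107.8 shift [ -5.3  -0.5 134.8] roll -0.1
```

View pics/w5.png

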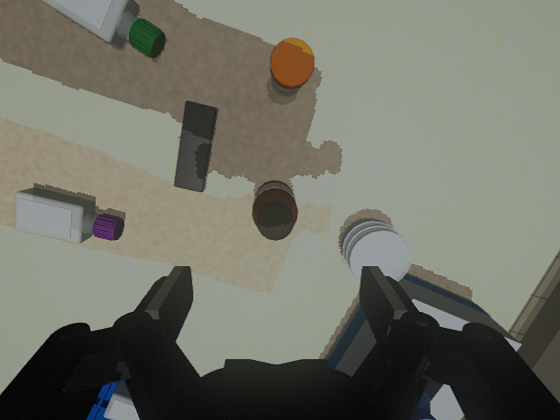

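The wrist view shows the amber cap at (277,219) and the white dish stack at (376,250), close to the right finger. I'll check the clearance with depth.

Run:
```python
from h import *
m=camera_model("wrist");print(plane(m,[(277,219)],.084),plane(m,[(292,62)],.082))
im,d=camera("wrist");P=cloud(m,d);Q=P[205:290,335:412].reshape(-1,3);Q=Q[(Q[:,2]>.012)&(Q[:,2]<.06)]
a=np.radians(107.8);b=Q[:,:2]-[.641,-.0135];tx=b@[np.cos(a),np.sin(a)];ty=b@[np.sin(a),-np.cos(a)]
print("z max",Q[:,2].max());
for lo,hi in((-15,15),(-30,-15),(-45,-30)):
    k=(tx*1000>lo)&(tx*1000<hi);print(lo,k.sum(),np.sort(ty[k])[:3].round(3) if k.any() else'')
```

```text
[[ 0.64033582 -0.0076109   0.084     ]] [[0.61560713 0.10397605 0.082     ]]
z max 0.0593758874043431
-15 0 
-30 872 [0.079 0.079 0.079]
-45 1020 [0.072 0.073 0.073]
```

>>> {"api": "jog_arm", "payload": {
  "rows": [
    [[0,-3,0,0,0],[0,0,0,40,0],[0,0,0,40,0],[0,0,0,35,0],[0,0,0,18,0]]
  ]
}}

```text
t: 19.38
eef_pos: [0.6399, -0.0114, 0.0251]
eef_rot: [-1.839, -2.516, -0.053]
ft_force: [0.0, -0.5, 0.5]
gripper_width: 0.0858
grasp_force: 0.0
```

>>> {"api": "jog_arm", "payload": {
  "rows": [
    [[1,0,0,0,0],[1,0,0,0,0],[1,0,0,0,0],[1,0,0,0,0],[1,0,0,0,0]]
  ]
}}

```text
t: 20.0
eef_pos: [0.6431, -0.0107, 0.0295]
eef_rot: [-1.84, -2.522, -0.059]
ft_force: [-1.2, 0.5, 6.5]
gripper_width: 0.0406
grasp_force: 41.3
```

>>> {"api": "jog_arm", "payload": {
  "rows": [
    [[1,0,0,0,0],[1,0,0,-8,0],[1,0,0,-35,0],[1,0,0,-45,0],[1,0,0,0,0]]
  ]
}}

```text
t: 20.62
eef_pos: [0.6444, -0.0143, 0.1202]
eef_rot: [-1.842, -2.525, -0.064]
ft_force: [1.3, 0.9, -2.0]
gripper_width: 0.0406
grasp_force: 40.9
```

```bash
python3 go.py 479.3,278.2,115,107.8
```

```text
t 20.625 at [644.4 -14.3 120.2] yaw 107.8 w 0.04064657124231096 F [ 1.3  0.9 -2. ] q [-2. 33. 13. 69.  2. 70.]
479.3,278.2,115,107.8 shift [328.5 -68.1  15.4] roll 0.0
```

>>> {"api": "jog_arm", "payload": {
  "rows": [
    [[1,0,-34,0,0],[1,0,-34,0,0],[1,50,0,2,0],[1,50,0,2,0],[1,50,0,2,0]]
  ]
}}

```text
t: 21.25
eef_pos: [0.5292, 0.1091, 0.113]
eef_rot: [-1.838, -2.517, -0.054]
ft_force: [1.0, 0.1, -1.4]
gripper_width: 0.0406
grasp_force: 41.0
```

>>> {"api": "jog_arm", "payload": {
  "rows": [
    [[1,50,0,2,0],[1,50,0,2,0],[1,50,0,2,0],[1,28,0,2,0],[1,0,0,0,0]]
  ]
}}

```text
t: 21.88
eef_pos: [0.4746, 0.2794, 0.1118]
eef_rot: [-1.832, -2.522, -0.053]
ft_force: [-0.2, -0.2, -1.7]
gripper_width: 0.0407
grasp_force: 41.0
```

```bash
python3 - <<'E'
from h import *
im,d=camera("wrist");cv2.imwrite("pics/w6.png",im)
E
python3 go.py 479.3,278.2,33,107.8
```

```text
t 21.925 at [475.1 278.1 111.9] yaw 107.9 w 0.04094129492233848 F [ 0.5  0.3 -1.4] q [ 29.  23.  -5.  61.   2. 101.]
479.3,278.2,33,107.8 shift [-4.3  2.9 78.9] roll 0.1
```

View pics/w6.png

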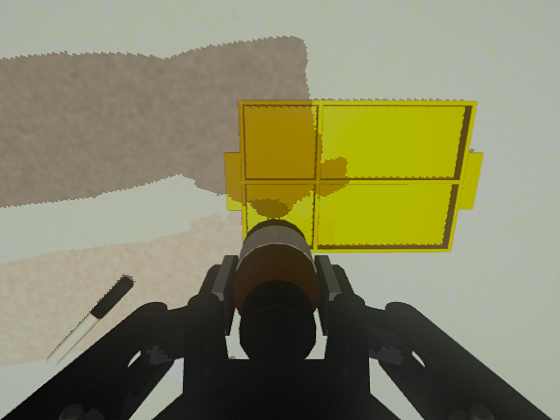

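The wrist view shows the yellow tray square to the tool, with its dividers crossing at about (318,181) and the bottle over the near-left square bay. I'll check the tray position from that crossing.

Run:
```python
from h import *
m=camera_model("wrist");print((plane(m,[(318,181),(459,181),(241,181)],.012)*1000).round(1))
a=np.radians(17.8);x=-np.array([np.cos(a),np.sin(a)]);c=np.array([528.6,327.6]);print(c+30*x,c-94*x,c+94*x)
```

```text
[[501.3 320.   12. ]
 [616.9 357.1  12. ]
 [439.  300.   12. ]]
[500.03611822 318.42914085] [618.10016292 356.33535867] [439.09983708 298.86464133]
```

>>> {"api": "jog_arm", "payload": {
  "rows": [
    [[1,-3,3,0,0],[1,0,0,40,0],[1,0,0,30,0],[1,0,0,4,0],[1,0,0,0,0]]
  ]
}}

```text
t: 22.55
eef_pos: [0.4811, 0.2783, 0.0394]
eef_rot: [-1.84, -2.518, -0.056]
ft_force: [0.0, 0.4, -2.0]
gripper_width: 0.0405
grasp_force: 41.0
```

>>> {"api": "jog_arm", "payload": {
  "rows": [
    [[1,0,0,1.5,0],[1,0,0,0,0],[1,0,0,1,0],[1,0,0,0,0]]
  ]
}}

```text
t: 23.05
eef_pos: [0.4803, 0.2792, 0.0366]
eef_rot: [-1.838, -2.52, -0.056]
ft_force: [0.1, 0.2, -1.4]
gripper_width: 0.0406
grasp_force: 41.0
```

>>> {"api": "jog_arm", "payload": {
  "rows": [
    [[1,0,0,2.5,0],[1,0,0,0,0],[1,0,0,1.2,0],[1,0,0,0,0]]
  ]
}}

```text
t: 23.55
eef_pos: [0.4803, 0.2792, 0.0326]
eef_rot: [-1.838, -2.519, -0.056]
ft_force: [0.3, -0.4, -0.9]
gripper_width: 0.0405
grasp_force: 41.1
```

>>> {"api": "jog_arm", "payload": {
  "rows": [
    [[1,0,0,0.8,0],[1,0,0,0,0],[0.3,0,0,0,0],[0,0,0,0,0],[0,0,0,0,0]]
  ]
}}

```text
t: 24.18
eef_pos: [0.4804, 0.2793, 0.0318]
eef_rot: [-1.838, -2.519, -0.056]
ft_force: [-0.2, 0.5, 0.5]
gripper_width: 0.0854
grasp_force: 0.0
```

>>> {"api": "jog_arm", "payload": {
  "rows": [
    [[0,0,0,-40,0],[0,0,0,-50,0],[0,0,0,-45,0],[0,0,0,0,0]]
  ]
}}

```text
t: 24.68
eef_pos: [0.4827, 0.275, 0.1714]
eef_rot: [-1.84, -2.522, -0.069]
ft_force: [0.7, 0.7, -0.4]
gripper_width: 0.0855
grasp_force: 0.0
```

```bash
python3 go.py 615,102.5,160,107.8
```

```text
t 24.675 at [482.7 275.  171.4] yaw 107.8 w 0.08547544574952115 F [ 0.7  0.7 -0.4] q [ 29.  20.   0.  68.   2. 101.]
615,102.5,160,107.8 shift [-205.    73.2    4.8] roll 0.0
```

>>> {"api": "jog_arm", "payload": {
  "rows": [
    [[0,-41,15,1,0],[0,-41,15,1,0],[0,-41,15,1,0],[0,-41,14,1,0],[0,-41,14,1,0]]
  ]
}}

```text
t: 25.3
eef_pos: [0.6121, 0.0998, 0.1531]
eef_rot: [-1.837, -2.518, -0.053]
ft_force: [0.4, 0.8, -0.0]
gripper_width: 0.0854
grasp_force: 0.0
```

>>> {"api": "jog_arm", "payload": {
  "rows": [
    [[0,0,0,0,0],[0,0,0,0,0]]
  ]
}}

```text
t: 25.55
eef_pos: [0.6111, 0.1011, 0.1535]
eef_rot: [-1.837, -2.517, -0.053]
ft_force: [0.4, 0.3, -0.2]
gripper_width: 0.0857
grasp_force: 0.0
```

```bash
python3 go.py 615,102.5,24,107.8;  python3 - <<'E'
from h import *
m=camera_model("wrist");im,d=camera("wrist")
H,S,V=cv2.split(cv2.cvtColor(im,cv2.COLOR_BGR2HSV))
for b,s,c in blobs((H>6)&(H<18)&(S>150),150):print(s,c,plane(m,[c],.08))
E
```

```text
t 25.55 at [611.1 101.1 153.5] yaw 107.8 w 0.08566600519449831 F [ 0.4  0.3 -0.2] q [ 8. 29. 11. 72.  2. 80.]
615,102.5,24,107.8 shift [ -5.    2.4 129.4] roll -0.0
[262 206  39  37 977] [280.60081883 223.0296827 ] [[0.61521472 0.105751   0.08      ]]
```

>>> {"api": "jog_arm", "payload": {
  "rows": [
    [[0,-3,3,0,0],[0,0,0,40,0],[0,0,0,40,0],[0,0,0,30,0],[0,0,0,17,0]]
  ]
}}

```text
t: 26.22
eef_pos: [0.615, 0.1052, 0.0263]
eef_rot: [-1.835, -2.519, -0.053]
ft_force: [-0.6, 0.8, 0.6]
gripper_width: 0.0854
grasp_force: 0.0
```

>>> {"api": "jog_arm", "payload": {
  "rows": [
    [[1,0,0,0,0],[1,0,0,0,0],[1,0,0,0,0],[1,0,0,0,0],[1,0,0,0,0]]
  ],
  "grip_force": 30
}}

```text
t: 26.85
eef_pos: [0.617, 0.1044, 0.0295]
eef_rot: [-1.839, -2.52, -0.058]
ft_force: [-2.7, 0.2, 5.4]
gripper_width: 0.0303
grasp_force: 29.0
```

>>> {"api": "jog_arm", "payload": {
  "rows": [
    [[1,0,0,0,0],[1,0,0,0,0]]
  ]
}}

```text
t: 27.1
eef_pos: [0.617, 0.1044, 0.0295]
eef_rot: [-1.839, -2.521, -0.058]
ft_force: [-1.6, -0.4, 5.5]
gripper_width: 0.03
grasp_force: 29.0
```

>>> {"api": "jog_arm", "payload": {
  "rows": [
    [[1,0,0,-8,0],[1,0,0,-35,0],[1,0,0,-50,0],[1,0,0,-25,0],[1,0,0,0,0]]
  ]
}}

```text
t: 27.72
eef_pos: [0.6178, 0.0996, 0.1488]
eef_rot: [-1.841, -2.523, -0.063]
ft_force: [0.5, 0.4, -0.9]
gripper_width: 0.0303
grasp_force: 29.6
```

```bash
python3 go.py 461,339.5,140,107.8
```

```text
t 27.725 at [617.8  99.6 148.8] yaw 107.8 w 0.030329806629374997 F [ 0.5  0.4 -0.9] q [ 8. 30. 12. 71.  2. 80.]
461,339.5,140,107.8 shift [275.8 -76.4  17.7] roll -0.0
```

>>> {"api": "jog_arm", "payload": {
  "rows": [
    [[1,46,-13,2,0],[1,46,-13,2,0],[1,46,-13,2,0],[1,46,-13,2,0],[1,46,-12,2,0]]
  ]
}}

```text
t: 28.35
eef_pos: [0.4826, 0.2997, 0.1417]
eef_rot: [-1.837, -2.518, -0.051]
ft_force: [1.1, 0.4, -0.4]
gripper_width: 0.0301
grasp_force: 29.6
```

>>> {"api": "jog_arm", "payload": {
  "rows": [
    [[1,46,-12,2,0],[1,0,0,0,0],[1,0,0,0,0]]
  ]
}}

```text
t: 28.72
eef_pos: [0.4585, 0.3388, 0.142]
eef_rot: [-1.837, -2.52, -0.051]
ft_force: [0.3, 0.5, -1.6]
gripper_width: 0.0303
grasp_force: 29.6
```

```bash
python3 go.py 461,339.5,33,107.8
```

```text
t 28.725 at [458.5 338.8 142. ] yaw 107.8 w 0.030348177913561793 F [ 0.3  0.5 -1.6] q [ 35.  24.   0.  66.   2. 108.]
461,339.5,33,107.8 shift [ -4.2   1.2 108.9] roll 0.0
```

>>> {"api": "jog_arm", "payload": {
  "rows": [
    [[1,-4,1,0,0],[1,0,0,40,0],[1,0,0,40,0],[1,0,0,22,0],[1,0,0,0,0]]
  ]
}}

```text
t: 29.35
eef_pos: [0.4609, 0.3377, 0.0392]
eef_rot: [-1.84, -2.516, -0.048]
ft_force: [0.1, -0.2, 0.7]
gripper_width: 0.0298
grasp_force: 29.6
```

>>> {"api": "jog_arm", "payload": {
  "rows": [
    [[1,0,0,2,0],[1,0,0,0,0],[1,0,0,1.5,0],[1,0,0,0,0]]
  ]
}}

```text
t: 29.85
eef_pos: [0.4619, 0.3405, 0.0384]
eef_rot: [-1.838, -2.52, -0.057]
ft_force: [-0.1, 0.3, -0.5]
gripper_width: 0.0302
grasp_force: 29.6
```

>>> {"api": "jog_arm", "payload": {
  "rows": [
    [[1,0,0,2.5,0],[1,0,0,0,0],[1,0,0,2,0],[1,0,0,0,0]]
  ]
}}

```text
t: 30.35
eef_pos: [0.4615, 0.3404, 0.0332]
eef_rot: [-1.838, -2.519, -0.055]
ft_force: [-0.2, -0.3, 0.4]
gripper_width: 0.0302
grasp_force: 29.6
```

>>> {"api": "jog_arm", "payload": {
  "rows": [
    [[1,0,0,1,0],[1,0,0,0,0]]
  ]
}}

```text
t: 30.6
eef_pos: [0.4618, 0.3406, 0.0326]
eef_rot: [-1.838, -2.519, -0.056]
ft_force: [-0.1, -0.5, 0.5]
gripper_width: 0.03
grasp_force: 29.7
```

>>> {"api": "jog_arm", "payload": {
  "rows": [
    [[1,0,0,0.5,0],[0.5,0,0,0,0],[0,0,0,0,0],[0,0,0,0,0],[0,0,0,0,0]]
  ]
}}

```text
t: 31.22
eef_pos: [0.4617, 0.3406, 0.0319]
eef_rot: [-1.838, -2.519, -0.056]
ft_force: [-0.7, -0.5, 0.7]
gripper_width: 0.085
grasp_force: 0.0
```

>>> {"api": "jog_arm", "payload": {
  "rows": [
    [[0,0,0,-40,0],[0,0,0,-50,0],[0,0,0,-35,-9.5],[0,0,0,0,-9.5],[0,0,0,0,-9.5]]
  ]
}}

```text
t: 31.85
eef_pos: [0.4617, 0.3355, 0.1578]
eef_rot: [-1.157, -2.907, -0.065]
ft_force: [0.3, 0.4, -0.3]
gripper_width: 0.0855
grasp_force: 0.0
```

>>> {"api": "jog_arm", "payload": {
  "rows": [
    [[0,0,0,0,-9.5],[0,0,0,0,-9.5],[0,0,0,0,-9.5],[0,0,0,0,0]]
  ]
}}

```text
t: 32.35
eef_pos: [0.4613, 0.3353, 0.1567]
eef_rot: [-0.419, -3.11, -0.066]
ft_force: [-0.1, -0.6, -0.2]
gripper_width: 0.086
grasp_force: 0.0
```

```bash
python3 go.py 451,105,100,164.9
```

```text
t 32.35 at [461.3 335.3 156.7] yaw 164.7 w 0.08596653686901763 F [-0.1 -0.6 -0.2] q [35. 23.  2. 67.  2. 50.]
451,105,100,164.9 shift [ -51.4 -226.9   47. ] roll -0.2
```

Keep the height while passing the amber bottle, then descend.

>>> {"api": "jog_arm", "payload": {
  "rows": [
    [[0,-10,-45,-2,0],[0,-10,-45,-2,0],[0,-10,-45,-2,0],[0,-10,-46,0,0],[0,-11,-46,15,0]]
  ]
}}

```text
t: 32.98
eef_pos: [0.452, 0.1023, 0.1391]
eef_rot: [0.42, 3.112, 0.068]
ft_force: [0.7, 1.2, -0.6]
gripper_width: 0.0854
grasp_force: 0.0
```

>>> {"api": "jog_arm", "payload": {
  "rows": [
    [[0,0,0,35,0],[0,0,0,0,0],[0,0,0,0,0]]
  ]
}}

```text
t: 33.35
eef_pos: [0.4517, 0.1054, 0.1039]
eef_rot: [-0.417, -3.111, -0.067]
ft_force: [-0.2, 0.3, 0.1]
gripper_width: 0.0854
grasp_force: 0.0
```

```bash
python3 go.py 451,105,9,164.9;  python3 - <<'E'
from h import *
m=camera_model("wrist");im,d=camera("wrist");cv2.imwrite("pics/w7.png",im)
H,S,V=cv2.split(cv2.cvtColor(im,cv2.COLOR_BGR2HSV))
for b,s,c in blobs((H>50)&(H<80)&(S>120),150):print(s,c,plane(m,[c],.018))
E
```

```text
t 33.35 at [451.7 105.4 103.9] yaw 164.8 w 0.08544584026082658 F [-0.2  0.3  0.1] q [ 12.  15. -18.  56.   2.  27.]
451,105,9,164.9 shift [-0.2 -4.5 94.8] roll -0.1
[261 248  23  23 402] [272.00995025 259.36567164] [[0.48914735 0.09691557 0.018     ]]
```

View pics/w7.png

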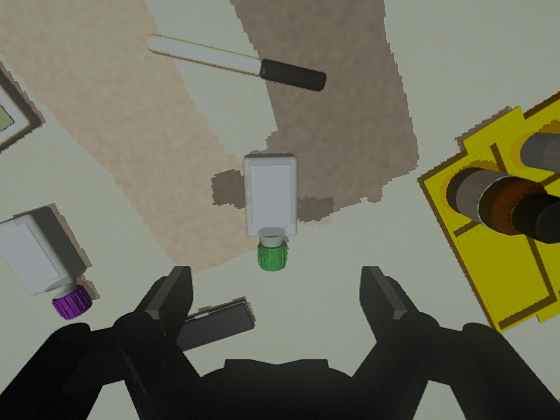

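The green flask is square between the fingers (cap at (272,259)) and the bottles stand in the yellow tray. I'll go down and grip it.

>>> {"api": "jog_arm", "payload": {
  "rows": [
    [[0,1,-4,0,0],[0,0,0,45,0],[0,0,0,40,0],[0,0,0,9,0],[0,0,0,0,0]]
  ]
}}

```text
t: 34.02
eef_pos: [0.4496, 0.1055, 0.0094]
eef_rot: [-0.415, -3.11, -0.066]
ft_force: [0.3, -0.2, -0.3]
gripper_width: 0.0852
grasp_force: 0.0
```

>>> {"api": "jog_arm", "payload": {
  "rows": [
    [[1,0,0,0,0],[1,0,0,0,0],[1,0,0,0,0],[1,0,0,0,0],[1,0,0,0,0]]
  ],
  "grip_force": 40
}}

```text
t: 34.65
eef_pos: [0.4505, 0.1055, 0.0104]
eef_rot: [-0.416, -3.113, -0.068]
ft_force: [-0.9, -0.1, 6.3]
gripper_width: 0.0413
grasp_force: 40.2
```

>>> {"api": "jog_arm", "payload": {
  "rows": [
    [[1,0,0,0,0],[1,0,0,-10,0],[1,0,0,-35,0],[1,0,0,-40,0],[1,0,0,0,0]]
  ]
}}

```text
t: 35.28
eef_pos: [0.452, 0.1022, 0.0976]
eef_rot: [0.416, 3.108, 0.07]
ft_force: [0.4, -0.2, -0.8]
gripper_width: 0.041
grasp_force: 40.9
```

```bash
python3 go.py 569.5,308,100,197.8
```

```text
t 35.275 at [452.  102.2  97.6] yaw 164.8 w 0.041000323390279377 F [ 0.4 -0.2 -0.8] q [ 11.  15. -19.  54.   2.  26.]
569.5,308,100,197.8 shift [-59.3 229.3   7.9] roll -33.0
```

>>> {"api": "jog_arm", "payload": {
  "rows": [
    [[1,-30,0,-10,0],[1,-29,0,-10,-8],[1,0,0,0,-8],[1,0,0,0,-8.5],[1,0,0,0,-8.5]]
  ]
}}

```text
t: 35.9
eef_pos: [0.5052, 0.0852, 0.1125]
eef_rot: [-0.491, 3.095, 0.065]
ft_force: [0.5, -0.2, -1.5]
gripper_width: 0.0408
grasp_force: 40.8
```

```bash
python3 go.py 569.5,308,115,197.8
```

```text
t 35.9 at [505.2  85.2 112.5] yaw -162.0 w 0.04079958771226495 F [ 0.5 -0.2 -1.5] q [  8.  20. -10.  60.   2. -10.]
569.5,308,115,197.8 shift [-130.1  191.9    6.9] roll 0.2
```

>>> {"api": "jog_arm", "payload": {
  "rows": [
    [[1,-43,0,0,0],[1,-43,0,0,0],[1,-44,38,1.3,0],[1,0,38,1.3,0],[1,0,38,1.3,0]]
  ]
}}

```text
t: 36.52
eef_pos: [0.5943, 0.2345, 0.1142]
eef_rot: [-0.484, 3.097, 0.064]
ft_force: [0.4, 0.1, -1.1]
gripper_width: 0.0407
grasp_force: 40.8
```

>>> {"api": "jog_arm", "payload": {
  "rows": [
    [[1,0,38,1.3,0],[1,0,38,1.3,0],[1,0,0,0,0],[1,0,0,0,0]]
  ]
}}

```text
t: 37.02
eef_pos: [0.5713, 0.3056, 0.1155]
eef_rot: [-0.484, 3.095, 0.063]
ft_force: [-0.2, -0.2, -0.3]
gripper_width: 0.041
grasp_force: 40.8
```

```bash
python3 go.py 569.5,308,15,197.8
```

```text
t 37.025 at [571.3 305.6 115.5] yaw -162.2 w 0.04095753634099591 F [-0.2 -0.2 -0.3] q [27. 33. 12. 68.  2.  9.]
569.5,308,15,197.8 shift [  2.4  -1.1 100.6] roll -0.0
```

>>> {"api": "jog_arm", "payload": {
  "rows": [
    [[1,2,-1,0,0],[1,0,0,45,0],[1,0,0,35,0],[1,0,0,13,0],[1,0,0,0,0]]
  ]
}}

```text
t: 37.65
eef_pos: [0.5702, 0.3075, 0.0228]
eef_rot: [-0.482, 3.096, 0.064]
ft_force: [-0.8, 0.3, 0.1]
gripper_width: 0.0408
grasp_force: 40.8
```

>>> {"api": "jog_arm", "payload": {
  "rows": [
    [[1,0,0,2,0],[1,0,0,0,0],[1,0,0,1.5,0],[1,0,0,0,0]]
  ]
}}

```text
t: 38.15
eef_pos: [0.5705, 0.3087, 0.0202]
eef_rot: [-0.484, 3.094, 0.065]
ft_force: [-0.3, -0.1, -0.7]
gripper_width: 0.041
grasp_force: 40.8
```

>>> {"api": "jog_arm", "payload": {
  "rows": [
    [[1,0,0,3,0],[1,0,0,0,0],[1,0,0,2,0],[1,0,0,0,0]]
  ]
}}

```text
t: 38.65
eef_pos: [0.5703, 0.3088, 0.0147]
eef_rot: [-0.484, 3.094, 0.064]
ft_force: [-0.3, -0.1, 0.4]
gripper_width: 0.0409
grasp_force: 40.9
```

>>> {"api": "jog_arm", "payload": {
  "rows": [
    [[1,0,0,1,0],[1,0,0,0,0]]
  ]
}}

```text
t: 38.9
eef_pos: [0.5706, 0.3089, 0.0142]
eef_rot: [-0.484, 3.094, 0.065]
ft_force: [-0.0, 0.1, 2.0]
gripper_width: 0.0412
grasp_force: 41.0
```

>>> {"api": "jog_arm", "payload": {
  "rows": [
    [[0.3,0,0,0,0],[0,0,0,0,0],[0,0,0,0,0],[0,0,0,-15,0],[0,0,0,-40,0]]
  ]
}}

```text
t: 39.52
eef_pos: [0.5686, 0.3057, 0.0677]
eef_rot: [-0.485, 3.099, 0.062]
ft_force: [0.3, 0.2, 0.4]
gripper_width: 0.0856
grasp_force: 0.0
```

>>> {"api": "jog_arm", "payload": {
  "rows": [
    [[0,0,0,-50,0],[0,0,0,-50,0],[0,0,-50,0,0],[0,0,-50,0,0],[0,0,-50,0,0]]
  ]
}}

```text
t: 40.15
eef_pos: [0.6164, 0.1585, 0.1646]
eef_rot: [-0.485, 3.092, 0.065]
ft_force: [-0.4, -0.4, -0.0]
gripper_width: 0.0855
grasp_force: 0.0
```

>>> {"api": "jog_arm", "payload": {
  "rows": [
    [[0,0,-50,0,0],[0,0,-50,0,0],[0,0,0,0,0],[0,0,0,0,0]]
  ]
}}

```text
t: 40.65
eef_pos: [0.6464, 0.0645, 0.1597]
eef_rot: [-0.483, 3.093, 0.065]
ft_force: [0.5, 0.7, 0.2]
gripper_width: 0.0853
grasp_force: 0.0
```

```bash
python3 - <<'E'
from h import *
im,d=camera("top");s,_=camera("scene");f=lambda q:cv2.resize(q,None,fx=3,fy=3,interpolation=cv2.INTER_CUBIC)
cv2.imwrite("pics/fin.png",np.vstack([np.hstack([f(im[155:275,95:195]),f(im[165:285,385:485])]),cv2.resize(s[140:330,:480],(600,237))]))
m=camera_model("top");P=cloud(m,d)
H,S,V=cv2.split(cv2.cvtColor(im,cv2.COLOR_BGR2HSV))
for n,k in {"red":((H<8)|(H>172)),"green":(H>50)&(H<80),"violet":(H>130)&(H<160)}.items():
    for b,s,c in blobs(k&(S>120),30):
        print(n,s,c,plane(m,[c],.021 if n!="violet" else .018)*1000)
E
python3 go.py
```

```text
red [   0    0   78   47 3342] [36.09216038 21.63405147] [[1032.68983474  669.39450694   21.        ]]
red [415 184  11   9  84] [420.39285714 187.9047619 ] [[ 608.16322281 -327.51714691   21.        ]]
green [144 176  11   9  78] [148.52564103 179.87179487] [[607.48445381 319.03085847  21.        ]]
violet [316 234  10   9  73] [320.83561644 237.89041096] [[482.56315484 -91.17034937  18.        ]]
t 40.75 at [646.2  65.7 159.5] yaw -162.2 w 0.08555549629008945 F [-0.4  0.2  0.2] q [  5.  33.  18.  75.   2. -13.]
```

View pics/fin.png

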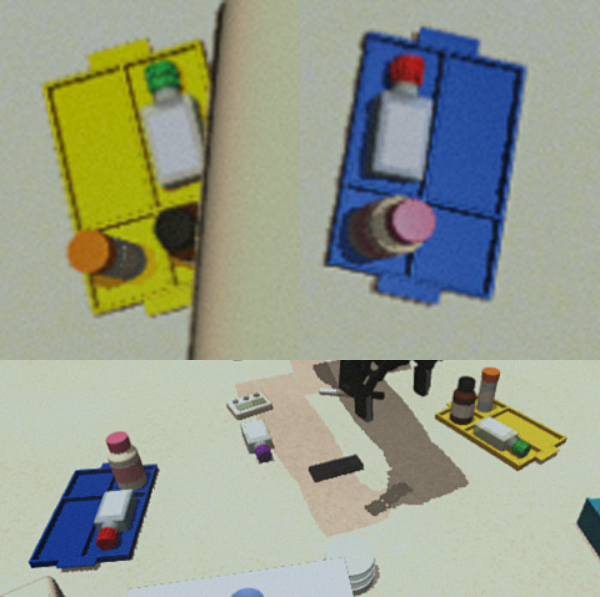

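The picture shows all five items upright or flat in the right bays. The caps measure within 3 mm of the expected spots, and the violet flask is within 1 mm of its start. Handing in.

```bash
python3 -c "
from cell import ctrl
print(ctrl.close_job())"
```

```text
the job is handed in; nothing more can be done
None
```

Both kits are made up and the job is handed in at about 41 s: the final pictures showed all five items in their bays and the violet flask within about 1 mm of its start, but no verdict was returned.

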